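Close up the book rack and lock it with its quick-release pin

ROBOT

A 6-joint arm with a two-finger parallel gripper is mounted at the origin on the work surface; the furniture and walls round the work are solid. World frame = base frame: x ahead of the robot, y to its left, z up, the work surface at z = 0. Lengths are in m, angles in degrees, forces in N, time in s.
With the tool pointing down it reaches from about 0.4 to 0.825 m from the base axis. Payload 7 kg.
Tool frame: the origin (TCP) lies on the centre line of the jaws, within the pads' length; the fingertips stand 22 mm ahead of it and the grasp point (between the pads) lies 3 mm ahead of it; z points along the fingers, y is the line along which they close (so a half turn about z gives the same grasp; the last joint's range is limited). The gripper opens to 88 mm and grips with 3 to 60 N. Pads are 19 mm wide; open, the fingers measure 130 mm over their backs; the gripper's body (78 mm by 193 mm) begins 47 mm behind the grasp point.
Start: joints at [85.262, 20.546, 0.682, 0, -70.136, -16.507], TCP at [0.245, 0.629, 0.217] pointing down, gripper open.
Joint ranges: [-176.03, 176.03], [-82.01, 121.73], [-58.28, 71.71], [-173.87, 95.51], [-174.79, -0.11], [-173.66, 173.66]. Speed limits (degrees/s): [136.94, 136.94, 172.46, 180, 180, 180].

INTERFACE

Orientations are given as [roll, pitch, yaw] about the fixed x, y, z axes, in that order (R = Rz(yaw) Ry(pitch) Rx(roll)).
In Python, from plant import get_state, cams, r gives the robot as it stands.
- The arm moves only by the tool apply_moves, never from a script. Its argument "targets" is a list of rows, each an object with "dp": the shift along the world's x, y, z in m, a list of three; "yaw": the turn about the world's z in degrees. In form: [{"dp": [x, y, z], "yaw": yaw}, ...]. A call has 1 to 20 rows; each row is the pose to reach, as a shift and turn from the pose commanded when the call began; what a row does not reach only later rows make up. A row lasts 1/12 s, in which the tool goes at most 41.7 mm and 7.16 degrees, less where a joint would pass 70% of its speed; a pose out of reach is approached as far as the arm can. A call with a gripper value outside its range is refused whole. "grip" is the gripper command: -1 is fully open, 1 is shut, values between are in proportion, set as the call begins (left out, the last holds). The fingers move at their own pace and stop on an object; "squeeze" is the grip in N (left out, the last holds). Time passes only in rows, so rows that repeat a pose let the fingers close. It gives the time, the measured TCP pose, the force, the opening and the grip force at its end, in the units of the state.
- get_state(): the state, without advancing time (a new reading comes with each control period).
- cams.capture(name): name is "scene" or "top" or "wrist"; returns a dict with "image" (480x640x3 uint8, red, green, blue), "range_z" (480x640 float32, m along the optical axis (not along the pixel's ray), 0 where there is no reading), "fx", "fy", "cx", "cy" (pixels), "R" (3x3) and "t" (3): a world point X has camera coordinates R X + t; the wrist camera has in their place "T_tool_cam" (4x4, takes a point from camera to tool coordinates, whose origin is the TCP and whose axes are the flange's). Camera axes: x right, y down, z forward; pixel columns grow to the right and rows downward; lengths in m; the calibration is good to about 2 mm. A picture is of the moment at which its call begins: read the wrist's pose just before it.
- r.close_job(): hands the job in; it is judged then, once.
The state is a dict: "time_s": time; "joints": joint angles; "qd": joint speeds; "joint_torque": joint torques, N m; "tcp_pos": TCP position; "eef_rot": TCP orientation; "contact_force": force on the tool from outside, world axes, zero at the start; "moment": the same for the moment, N m; "gripper_width": finger opening in m; "gripper_force": force on a finger pad.
Only numpy, scipy, OpenCV 4.12 (cv2) and the standard library are available. Lean on these libraries where they do the work, as an engineer would, in place of code of your own. Each camera call takes 0.05 s, during which the arm holds its last target. There are 200 camera calls.

TASK

Close up the desk book rack: push its sliding end all the way in against the notebooks so that the pin holes line up. Pull the quick-release pin up out of the parking bushing at the other end of the rack, push it down fully home in the bushing on the sliding end, and let go. Leave the glue stick, the correction bottle and the thread spool standing where they are.

Things in the scene. Friction and masses are not known exactly. Their poses are not given: they have to be found in the camera images.
- rack: Fixed book rack: grey base board 124 x 330 mm, 14 mm thick, long side along the rack's y. Origin on the desk; the board spans rack y -145 to +185, x -62 to +62 mm; yaw varies. From +y to -y it carries the parking bushing with the pin, a dark fixed upright (y +87, top z 80), three notebooks fixed to the rack (y +21 to +83, top z 90), then the sliding end.
- pin_grip (a point): Centre of the pin's upright black knob (26 mm diameter, 46 mm tall). Below: steel collar 42 mm across, 4 thick (underside 27 mm below the point), then a 12 mm shank, 53 long, tapered tip 80 mm below the point. 60 to 130 g. Fully home in either bushing the collar rests on the rim, point at z 83 mm. Sprung balls snap into the shank's groove: 8 to 12 N pulls it up or pushes it home.
- park_mouth (a point): Centre of the mouth of the fixed parking bushing, at its rim (z 56 mm; rack x 0, y +155), where the pin stands at the start, held by a detent. A flared steel funnel, rim 40 mm across, bore 18 mm.
- slide (a joint): Opening of the sliding end in m: 0 = fully in against the notebooks (firm stop), 0.05 = farthest out. Slides along the rack's y, inward is rack +y; needs about 3 N and stays where it is left. Only when it is in (within about 8 mm) does its bushing line up with the hole in the base, so that the pin can go home.
- slide_tab (a point): Point mid-width on the outer face (facing rack -y) of the sliding end's push tab: an upright dark steel plate 80 mm wide, 6 mm thick, z 14 to 48 mm, at the slide's outer edge; point at z 36. Push it towards rack +y. The base board (z 14) may lie beneath. The slide's upright against the notebooks is 101 to 109 mm inward of this face, top z 80.
- slide_mouth (a point): Centre of the mouth of the flared bushing on the sliding end, at its rim, z 56 mm; 33 mm inward (rack +y) of the tab's outer face; moves with the slide. Rim 40 mm across, mouth 34 mm, narrowing over the top 16 mm to an 18 mm bore.
- lock_hole (a point): Centre of the 24 mm hole in the rack's base where the pin must finally stand, at the base's upper face, z 14 mm; fixed to the rack at rack x 0, y -55. With the sliding end fully in, slide_mouth lies right above it.
- glue_stick_mid (a point): Bystander: standing yellow glue stick, 26 mm diameter, 93 mm tall; centre half-way up.
- bottle_mid (a point): Bystander: standing white and green correction-fluid bottle, 30 mm diameter, 74 mm tall; centre half-way up.
- spool_mid (a point): Bystander: standing dark blue thread spool, 35 mm diameter, 55 mm tall; centre half-way up.

How it is judged:
By the outcome, as a careful person would: the job done as asked, in the order asked, and still so for the second after the job is handed in, with the robot touching nothing.
It also fails if it takes over 50 s, if anything falls off the work surface, if the arm or the gripper's body presses on something with over 40 N, if the wrist force passes 120 N, or if a joint passes its speed limit or range.

## Working session

There is one attempt and no reset: what is moved stays moved. The work goes in short steps, Python scripts to look and compute and a tool call to move; the robot and the scene stay as the last step left them, time stands still between calls to the robot, and variables do not carry over. Pictures are saved under pics/ and viewed, at most 10 in all, crops included, and the job is handed in when it is done.

Besides the shell and the picture viewer there is one more tool, called after ">>>" as name([rows], argument=value, ...), one row to a line, values as JSON. apply_moves: Moves the arm, as the interface text tells. Its arguments: {"type":"object","properties":{"targets":{"type":"array","items":{"type":"object","properties":{"dp":{"type":"array","items":{"type":"number"}},"yaw":{"type":"number"}}}},"grip":{"type":"number"},"squeeze":{"type":"number"}},"required":["targets"]}

```bash
mkdir -p pics
cat > h.py <<'E'
import numpy as np, cv2
from plant import get_state, cams, r
from scipy.spatial.transform import Rotation as Ro
def cap(n):
    s=get_state(); c=cams.capture(n)
    if n=="wrist":
        T=np.eye(4); T[:3,:3]=Ro.from_euler('xyz',s['eef_rot'],degrees=True).as_matrix(); T[:3,3]=s['tcp_pos']
        M=T@np.array(c['T_tool_cam'])
    else:
        M=np.eye(4); R=np.array(c['R']); M[:3,:3]=R.T; M[:3,3]=-R.T@np.array(c['t'])
    c['M']=M; return c
def cloud(c):
    z=c['range_z']; v,u=np.mgrid[:480,:640]
    P=np.stack([(u-c['cx'])/c['fx']*z,(v-c['cy'])/c['fy']*z,z],-1)
    W=P@c['M'][:3,:3].T+c['M'][:3,3]; W[z==0]=np.nan; return W
def onz(c,u,v,h):
    d=c['M'][:3,:3]@np.array([(u-c['cx'])/c['fx'],(v-c['cy'])/c['fy'],1]); o=c['M'][:3,3]
    return o+d*(h-o[2])/d[2]
def save(c,n): cv2.imwrite('pics/'+n,c['image'][:,:,::-1])
E
python3 - <<'E'
from h import *
print(get_state())
for n in('scene','top'):
    c=cap(n); save(c,n+'0.png'); np.savez(n+'0.npz',W=cloud(c),M=c['M'],fx=c['fx'],fy=c['fy'],cx=c['cx'],cy=c['cy'])
    print(n,c['M'][:3,3])
E
```

```text
{'time_s': 0.0, 'joints': array([ 8.52643561e+01,  2.05930971e+01,  6.35684783e-01, -1.98399839e-02,
       -7.01341995e+01, -1.65106358e+01]), 'qd': array([-0.03066772, -0.03314739, -0.00632969,  0.03202858, -0.06582783,
       -0.02062005]), 'joint_torque': array([-1.44530886e-04, -5.82714021e+01,  2.93043727e+01,  6.99717969e+00,
        6.93194437e-03, -1.75071955e-04]), 'tcp_pos': array([0.24441134, 0.62868465, 0.21591932]), 'eef_rot': array([ 1.79906865e+02, -8.15618361e-03, -2.12530300e+01]), 'contact_force': array([ 0.29719372, -0.13008147, -0.30877781]), 'moment': array([-0.00882793, -0.04958882,  0.06666482]), 'gripper_force': 0.0, 'gripper_width': 0.08743058143611057}
scene [-0.25671861 -0.49351502  0.83445422]
top [ 0.34454079 -0.05050373  0.94410405]
```

View pics/scene0.png

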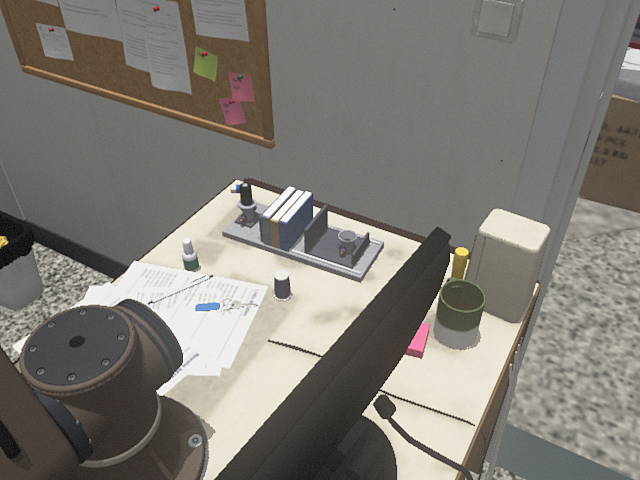

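View pics/top0.png

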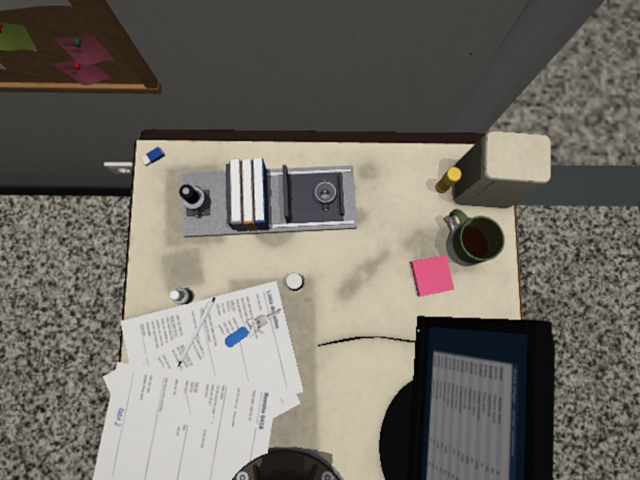

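The scene view shows the rack near the wall, with the pin knob at about (246,195), the slide bushing at (347,240), the bottle at (190,255), the spool at (282,285) and the glue stick at (460,262). In the top view the pin is at (190,193), the slide mouth at (325,190), the tab at about (342,193) and the monitor lower right.

Run:
```python
import numpy as np, cv2
from h import onz
d=np.load('top0.npz'); W=d['W']; c={k:d[k] for k in d}
# base rectangle: pixels at z 14mm
m=(abs(W[...,2]-.014)<.005)&(W[...,0]>.45)&(W[...,0]<.8)&(W[...,1]<.4)
box=(W[...,2]>.008)&(W[...,2]<.1); box[:165]=0; box[245:]=0; box[:,:175]=0; box[:,365:]=0
P=W[box][:,:2].astype(np.float32)*1000
print(cv2.minAreaRect(P), box.sum())
for n,u,v,h in[('baseBR',355,228,.014),('baseTR',354,167,.014),('baseBL',184,236,.014),('knobtop',189,190,.106),('mouth',325,190,.056),('tab top',344,170,.048),('tab bot',344,215,.048),('spool',294,282,.055),('bottle',181,296,.06),('glue',453,174,.093)]:
    print(n,onz(c,u,v,h).round(4),W[v,u].round(4))
img=cv2.imread('pics/top0.png')[140:330,150:370]
cv2.imwrite('pics/crop.png',cv2.resize(img,None,fx=3,fy=3,interpolation=cv2.INTER_CUBIC)[:600])
s=np.load('scene0.npz')['W']
for n,Wq in(('top',W),('scene',s)):
    k=(Wq[...,2]>.098)&(Wq[...,2]<.112)&(Wq[...,0]>.5)&(Wq[...,0]<.8)&(Wq[...,1]>.15)&(Wq[...,1]<.35)
    print(n,k.sum(),np.median(Wq[k],0))
    q=(Wq[...,0]>.3)&(Wq[...,0]<.9)&(Wq[...,1]>-.45)&(Wq[...,1]<.5)&(Wq[...,2]>.11)
    print('tall',q.sum(), np.nanmin(Wq[q],0),np.nanmax(Wq[q],0))
```

```text
((574.1094970703125, 40.13774108886719), (126.01485443115234, 330.3038330078125), 3.5486209392547607) 10967
baseBR [ 0.5194 -0.1243  0.014 ] [ 0.5215 -0.1252  0.0024]
baseTR [ 0.6401 -0.1228  0.014 ] [ 6.446e-01 -1.240e-01 -4.000e-04]
baseBL [0.5009 0.1989 0.014 ] [0.5026 0.2016 0.004 ]
knobtop [0.5661 0.1699 0.106 ] [0.5659 0.1697 0.1068]
mouth [ 0.5821 -0.066   0.056 ] [ 0.5887 -0.0664  0.0312]
tab top [ 0.6232 -0.1014  0.048 ] [ 0.6324 -0.1031  0.0186]
tab bot [ 0.5371 -0.1014  0.048 ] [ 0.5446 -0.1034  0.0134]
spool [ 0.4126 -0.0117  0.055 ] [ 0.4125 -0.0117  0.0558]
bottle [0.3861 0.1862 0.06  ] [0.386  0.1851 0.0639]
glue [ 0.6041 -0.2934  0.093 ] [ 0.6037 -0.293   0.0944]
top 581 [0.76746355 0.19957272 0.10533222]
tall 53916 [ 0.30000166 -0.4341342   0.11000709] [0.78277622 0.49956845 0.36462452]
scene 479 [0.76747785 0.22237124 0.10546395]
tall 76762 [ 0.30010104 -0.44745257  0.11000435] [0.85649777 0.49997982 0.52950628]
```

View pics/crop.png

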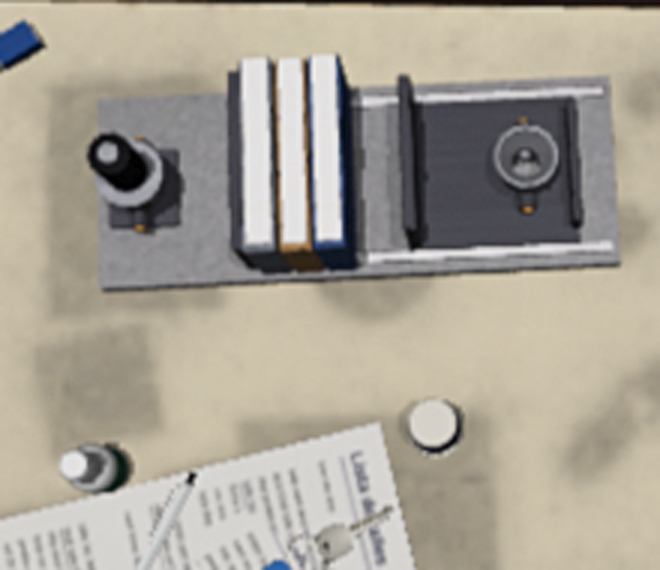

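The crop confirms the slide is open by about 30 mm. The mouth is at crop (525,157), the tab at (575,160), and the rack is yawed about +3.5°. Before the first move I'll check how far the monitor stands from the arm's path.

Run:
```python
import numpy as np
for n in('top','scene'):
    W=np.load(n+'0.npz')['W'].reshape(-1,3)
    W=W[(W[:,0]>.0)&(W[:,0]<.75)&(W[:,1]<-.09)&(W[:,1]>-.6)&(W[:,2]>.1)&(W[:,2]<.7)]
    for x in np.arange(0,.75,.1):
        q=W[(W[:,0]>=x)&(W[:,0]<x+.1)]
        if len(q)>20: print(n,round(x,1),len(q),'ymax',np.percentile(q[:,1],99.5).round(3),'zmax',np.percentile(q[:,2],99).round(3),'z@ymax',q[np.argsort(q[:,1])[-20:],2].mean().round(3))
```

```text
top 0.1 6030 ymax -0.227 zmax 0.342 z@ymax 0.103
top 0.2 9777 ymax -0.237 zmax 0.343 z@ymax 0.104
top 0.3 4614 ymax -0.243 zmax 0.343 z@ymax 0.102
top 0.4 74 ymax -0.299 zmax 0.103 z@ymax 0.101
top 0.5 2324 ymax -0.31 zmax 0.181 z@ymax 0.102
top 0.6 2370 ymax -0.319 zmax 0.181 z@ymax 0.113
scene 0.0 6716 ymax -0.288 zmax 0.345 z@ymax 0.344
scene 0.1 6122 ymax -0.297 zmax 0.345 z@ymax 0.344
scene 0.2 3319 ymax -0.305 zmax 0.345 z@ymax 0.344
scene 0.3 711 ymax -0.312 zmax 0.346 z@ymax 0.344
scene 0.4 142 ymax -0.299 zmax 0.105 z@ymax 0.102
scene 0.5 3190 ymax -0.31 zmax 0.182 z@ymax 0.102
scene 0.6 1164 ymax -0.324 zmax 0.183 z@ymax 0.179
```

The monitor stays beyond y = -0.22, so the path is clear. I'll move above the outer side of the tab.

>>> apply_moves([
  {"dp":[0.03,-0.01,0.0],"yaw":-3},
  {"dp":[0.06,-0.03,0.0],"yaw":-7},
  {"dp":[0.09,-0.055,0.0],"yaw":-12},
  {"dp":[0.12,-0.08,0.0],"yaw":-18},
  {"dp":[0.15,-0.105,0.0],"yaw":-24},
  {"dp":[0.175,-0.135,0.0],"yaw":-30},
  {"dp":[0.2,-0.165,0.0],"yaw":-36},
  {"dp":[0.22,-0.198,0.0],"yaw":-42},
  {"dp":[0.24,-0.232,0.0],"yaw":-48},
  {"dp":[0.26,-0.267,0.0],"yaw":-54},
  {"dp":[0.28,-0.302,0.0],"yaw":-60},
  {"dp":[0.295,-0.34,0.0],"yaw":-65.2},
  {"dp":[0.305,-0.38,0.0],"yaw":-65.2},
  {"dp":[0.315,-0.42,0.0],"yaw":-65.2},
  {"dp":[0.325,-0.46,0.0],"yaw":-65.2},
  {"dp":[0.33,-0.5,0.0],"yaw":-65.2},
  {"dp":[0.335,-0.54,0.0],"yaw":-65.2},
  {"dp":[0.34,-0.58,0.0],"yaw":-65.2},
  {"dp":[0.34,-0.615,0.0],"yaw":-65.2},
  {"dp":[0.34,-0.64,0.0],"yaw":-65.2},
], grip=1)

```text
time_s: 1.77
tcp_pos: [0.584, -0.0138, 0.2165]
eef_rot: [179.9, -0.0, -86.5]
contact_force: [0.4, -0.0, -0.3]
gripper_width: 0.0004
gripper_force: 0.0
```

>>> apply_moves([
  {"dp":[0,-0.03,0],"yaw":0},
  {"dp":[0,-0.06,0],"yaw":0},
  {"dp":[0,-0.09,0],"yaw":0},
  {"dp":[0,-0.11,0],"yaw":0},
  {"dp":[0,-0.12,0],"yaw":0},
  {"dp":[0,-0.12,0],"yaw":0},
  {"dp":[0,-0.12,0],"yaw":0},
  {"dp":[0,-0.12,0],"yaw":0},
])

```text
time_s: 2.43
tcp_pos: [0.5846, -0.1302, 0.2167]
eef_rot: [180.0, 0.0, -86.4]
contact_force: [-0.0, -0.4, 0.4]
gripper_width: 0.0004
gripper_force: 0.0
```

Run:
```python
from h import *
s=get_state(); print(s['tcp_pos'],s['eef_rot'],s['gripper_width'],s['joints'].round(0))
c=cap('wrist'); save(c,'w1.png'); W=cloud(c); np.savez('w1.npz',W=W,**{k:c[k] for k in('M','fx','fy','cx','cy')})
```

```text
[ 0.58459591 -0.13018275  0.21669214] [ 1.79987441e+02  1.04836134e-02 -8.64266527e+01] 0.0004294765706861022 [  6.  13.  -9.  -0. -67.  -3.]
```

View pics/w1.png

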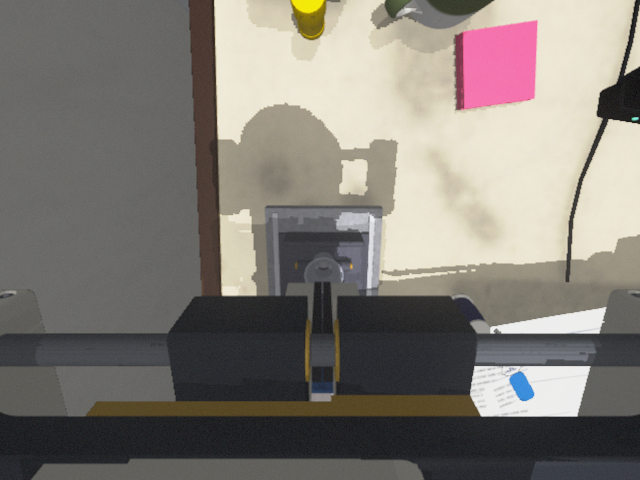

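The wrist view shows the slide bushing at (323,268), the tab's top edge at about (320,236) and the rack's outer edge at v = 207, all centred beneath the fingers at u ≈ 322. I'll get the tab from the depth.

Run:
```python
import numpy as np
from h import onz
d=np.load('w1.npz'); W=d['W']
for u in (295,350): print(u,[(v,*(1000*W[v,u]).round(0)) for v in range(226,250,2)])
c=dict(d)
for n,u,v,h in[('mouth',323,268,.056),('tabL',283,234,.048),('tabR',363,234,.048),('baseL',266,207,.014),('baseR',382,207,.014)]: print(n,onz(c,u,v,h).round(4))
w=W.reshape(-1,3); k=(abs(w[:,2]-.056)<.004)&(w[:,1]<-.03)&(w[:,1]>-.095)&(abs(w[:,0]-.58)<.03)
print('rim',k.sum(),w[k].min(0),w[k].max(0))
k=(abs(w[:,2]-.048)<.004)&(w[:,1]<-.09)&(w[:,1]>-.12)&(abs(w[:,0]-.58)<.06)
print('tabtop',k.sum(),w[k].min(0),w[k].max(0),np.median(w[k],0))
```

```text
295 [(226, np.float64(612.0), np.float64(-103.0), np.float64(13.0)), (228, np.float64(612.0), np.float64(-101.0), np.float64(15.0)), (230, np.float64(612.0), np.float64(-98.0), np.float64(14.0)), (232, np.float64(611.0), np.float64(-98.0), np.float64(19.0)), (234, np.float64(611.0), np.float64(-98.0), np.float64(27.0)), (236, np.float64(610.0), np.float64(-98.0), np.float64(35.0)), (238, np.float64(610.0), np.float64(-97.0), np.float64(38.0)), (240, np.float64(609.0), np.float64(-98.0), np.float64(46.0)), (242, np.float64(609.0), np.float64(-97.0), np.float64(48.0)), (244, np.float64(609.0), np.float64(-95.0), np.float64(49.0)), (246, np.float64(611.0), np.float64(-82.0), np.float64(20.0)), (248, np.float64(610.0), np.float64(-81.0), np.float64(22.0))]
350 [(226, np.float64(553.0), np.float64(-107.0), np.float64(14.0)), (228, np.float64(553.0), np.float64(-104.0), np.float64(14.0)), (230, np.float64(553.0), np.float64(-102.0), np.float64(13.0)), (232, np.float64(553.0), np.float64(-101.0), np.float64(19.0)), (234, np.float64(554.0), np.float64(-102.0), np.float64(28.0)), (236, np.float64(554.0), np.float64(-101.0), np.float64(33.0)), (238, np.float64(555.0), np.float64(-101.0), np.float64(39.0)), (240, np.float64(555.0), np.float64(-101.0), np.float64(46.0)), (242, np.float64(555.0), np.float64(-100.0), np.float64(48.0)), (244, np.float64(555.0), np.float64(-98.0), np.float64(48.0)), (246, np.float64(552.0), np.float64(-87.0), np.float64(22.0)), (248, np.float64(552.0), np.float64(-84.0), np.float64(20.0))]
mouth [ 0.5801 -0.0741  0.056 ]
tabL [ 0.6211 -0.104   0.048 ]
tabR [ 0.5432 -0.109   0.048 ]
baseL [ 0.643  -0.1216  0.014 ]
baseR [ 0.5216 -0.1294  0.014 ]
rim 309 [ 0.56055782 -0.08624725  0.05200133] [ 0.5993201  -0.04815016  0.05818629]
tabtop 488 [ 0.5420469  -0.10186874  0.0442121 ] [ 0.62095979 -0.09246975  0.05045252] [ 0.5816021  -0.09764741  0.04790699]
```

>>> apply_moves([
  {"dp":[-0.001,0,-0.03],"yaw":0},
  {"dp":[-0.001,0,-0.07],"yaw":0},
  {"dp":[-0.001,0,-0.11],"yaw":0},
  {"dp":[-0.001,0,-0.14],"yaw":0},
  {"dp":[-0.001,0,-0.16],"yaw":0},
  {"dp":[-0.001,0,-0.17],"yaw":0},
  {"dp":[-0.001,0,-0.17],"yaw":0},
  {"dp":[-0.001,0.006,-0.17],"yaw":0},
  {"dp":[-0.001,0.012,-0.17],"yaw":0},
  {"dp":[-0.001,0.017,-0.17],"yaw":0},
  {"dp":[-0.001,0.021,-0.17],"yaw":0},
  {"dp":[-0.002,0.025,-0.17],"yaw":0},
  {"dp":[-0.002,0.029,-0.17],"yaw":0},
  {"dp":[-0.002,0.033,-0.17],"yaw":0},
  {"dp":[-0.002,0.037,-0.17],"yaw":0},
  {"dp":[-0.003,0.041,-0.17],"yaw":0},
  {"dp":[-0.003,0.044,-0.17],"yaw":0},
  {"dp":[-0.003,0.046,-0.17],"yaw":0},
])

```text
time_s: 3.98
tcp_pos: [0.5815, -0.0845, 0.0468]
eef_rot: [180.0, -0.0, -86.4]
contact_force: [-0.0, 0.2, -0.2]
gripper_width: 0.0004
gripper_force: 0.0
```

>>> apply_moves([
  {"dp":[0,0.002,0],"yaw":0},
  {"dp":[0,0.004,0],"yaw":0},
  {"dp":[0,0.006,0],"yaw":0},
])

```text
time_s: 4.23
tcp_pos: [0.5816, -0.0788, 0.0468]
eef_rot: [180.0, 0.0, -86.5]
contact_force: [0.4, 1.0, 0.2]
gripper_width: 0.0002
gripper_force: 0.0
```

>>> apply_moves([
  {"dp":[0,0.001,0],"yaw":0},
  {"dp":[0,0.002,0],"yaw":0},
  {"dp":[0,0.003,0],"yaw":0},
])

```text
time_s: 4.48
tcp_pos: [0.5816, -0.0759, 0.0468]
eef_rot: [180.0, -0.0, -86.5]
contact_force: [-0.2, -0.7, -1.2]
gripper_width: 0.0002
gripper_force: 0.0
```

>>> apply_moves([
  {"dp":[0,0.0015,0],"yaw":0},
  {"dp":[0,0.003,0],"yaw":0},
])

```text
time_s: 4.65
tcp_pos: [0.5816, -0.0729, 0.0469]
eef_rot: [180.0, -0.0, -86.5]
contact_force: [-0.4, -0.1, -0.2]
gripper_width: 0.0005
gripper_force: 0.0
```

Run:
```python
from h import *
c=cap('wrist'); W=cloud(c).reshape(-1,3)
for lo,hi,n in((.075,.084,'upright'),(.086,.095,'books')):
    k=(W[:,2]>lo)&(W[:,2]<hi)&(abs(W[:,0]-.575)<.05)&(W[:,1]<.12)&(W[:,1]>-.1)
    print(n,k.sum(),np.percentile(W[k],[1,99],axis=0) if k.sum() else 0)
c=cap('top'); W=cloud(c).reshape(-1,3)
k=(W[:,2]>.04)&(W[:,2]<.095)&(abs(W[:,0]-.615)<.004)&(W[:,1]<.12)&(W[:,1]>-.12); q=W[k]; q=q[np.argsort(q[:,1])]; print(q[::2].round(3))
cv2.imwrite('pics/t2.png',cv2.resize(c['image'][140:260,160:380,::-1],None,fx=3,fy=3,interpolation=cv2.INTER_CUBIC))
```

```text
upright 312 [[ 0.57600743 -0.08430471  0.07505058]
 [ 0.58852672 -0.07689696  0.08390834]]
books 294 [[ 0.57691116 -0.0839962   0.08614387]
 [ 0.5877099  -0.08124257  0.09484775]]
[[0.611 0.004 0.07 ]
 [0.614 0.004 0.067]
 [0.612 0.005 0.08 ]
 [0.616 0.005 0.079]
 [0.611 0.005 0.077]
 [0.615 0.007 0.082]
 [0.614 0.007 0.079]
 [0.615 0.008 0.081]
 [0.618 0.009 0.079]
 [0.611 0.01  0.082]
 [0.614 0.01  0.079]
 [0.611 0.044 0.043]
 [0.614 0.045 0.042]
 [0.612 0.045 0.059]
 [0.618 0.045 0.077]
 [0.617 0.045 0.057]
 [0.617 0.045 0.092]
 [0.616 0.045 0.09 ]
 [0.611 0.047 0.093]
 [0.614 0.047 0.088]
 [0.612 0.049 0.092]
 [0.616 0.049 0.091]
 [0.615 0.05  0.092]
 [0.619 0.05  0.092]
 [0.613 0.051 0.087]
 [0.617 0.052 0.09 ]
 [0.615 0.053 0.088]
 [0.612 0.054 0.09 ]
 [0.618 0.054 0.089]
 [0.613 0.056 0.091]
 [0.618 0.056 0.089]
 [0.612 0.058 0.091]
 [0.615 0.058 0.091]
 [0.618 0.059 0.093]
 [0.614 0.059 0.09 ]
 [0.616 0.06  0.089]
 [0.612 0.061 0.091]
 [0.618 0.061 0.09 ]
 [0.617 0.063 0.09 ]
 [0.614 0.063 0.088]
 [0.611 0.065 0.086]
 [0.617 0.066 0.084]
 [0.614 0.067 0.089]
 [0.612 0.068 0.0
[... 249 characters left out ...]
0.089]
 [0.614 0.078 0.087]
 [0.615 0.079 0.09 ]
 [0.618 0.079 0.089]
 [0.611 0.08  0.085]
 [0.618 0.081 0.087]
 [0.615 0.082 0.084]
 [0.614 0.083 0.087]
 [0.617 0.083 0.086]
 [0.614 0.085 0.084]
 [0.613 0.086 0.081]
 [0.619 0.086 0.079]
 [0.614 0.086 0.089]
 [0.618 0.086 0.088]
 [0.615 0.088 0.091]
 [0.614 0.088 0.088]
 [0.617 0.09  0.091]
 [0.619 0.09  0.091]
 [0.611 0.091 0.091]
 [0.614 0.091 0.09 ]
 [0.613 0.093 0.091]
 [0.619 0.093 0.09 ]
 [0.618 0.094 0.087]
 [0.613 0.095 0.092]
 [0.619 0.095 0.09 ]
 [0.611 0.097 0.091]
 [0.616 0.097 0.089]
 [0.611 0.098 0.091]
 [0.613 0.098 0.09 ]
 [0.619 0.099 0.09 ]
 [0.616 0.101 0.088]
 [0.614 0.102 0.088]
 [0.614 0.104 0.089]
 [0.611 0.109 0.078]]
```

View pics/t2.png

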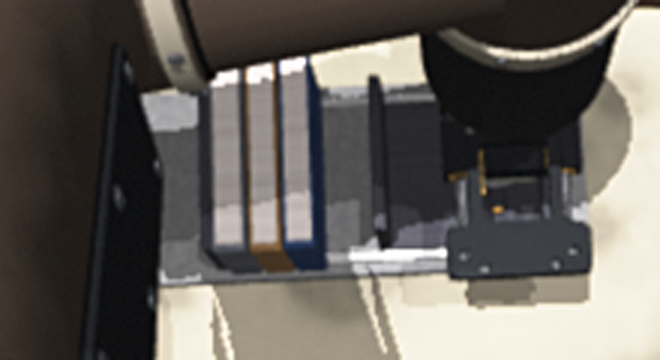

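The slide hasn't moved: the upright is still at column 285. I'll look from the wrist.

Run:
```python
from h import *
s=get_state(); print(s['tcp_pos'],s['contact_force'],s['gripper_width'])
c=cap('wrist'); d=cap('scene')
im=np.hstack([cv2.resize(c['image'][:,:,::-1][150:450,100:540],(440,300)),cv2.resize(d['image'][170:320,200:420,::-1],None,fx=2,fy=2)[:300,:355]])
cv2.imwrite('pics/w2.png',im)
```

```text
[ 0.58162372 -0.07271098  0.04687201] [-0.1499352  -0.06997529 -0.33177015] 0.0005307502956407136
```

View pics/w2.png

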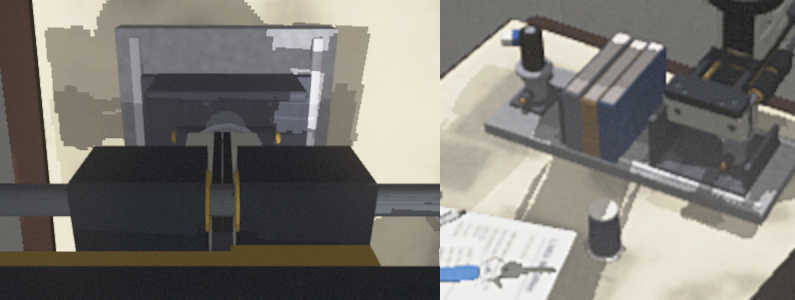

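The wrist crop shows the fingers over the bushing and inside the tab, whose top edge is at crop v ≈ 75–90. I'll check where the fingertips really are in the depth data.

Run:
```python
from h import *
s=get_state(); c=cap('wrist'); W=cloud(c)
T=np.array(c['T_tool_cam']); print(T.round(3), c['fx'],c['cx'],c['cy'])
for z in(-.05,0,.003,.022):
    p=np.linalg.inv(T)@[0,0,z,1]; print(z,(c['fx']*p[0]/p[2]+c['cx']).round(0),(c['fy']*p[1]/p[2]+c['cy']).round(0),p[2].round(3),)
for v in range(215,330,6): print(v,*[(W[v,u]*1000).round(0) for u in (313,322,331)],c['range_z'][v,[313,322,331]].round(3))
```

```text
[[ 0.001 -0.952 -0.306  0.083]
 [ 1.     0.001 -0.001  0.   ]
 [ 0.001 -0.306  0.952 -0.168]
 [ 0.     0.     0.     1.   ]] 362.4883825489086 321.9525319973718 235.84432311539476
-0.05 322.0 348.0 0.138
0 322.0 289.0 0.186
0.003 322.0 286.0 0.188
0.022 322.0 272.0 0.207
215 [ 589. -103.   13.] [ 583. -104.   15.] [ 578. -103.   13.] [0.208 0.207 0.209]
221 [588. -99.  14.] [ 583. -100.   14.] [ 578. -100.   15.] [0.209 0.209 0.208]
227 [588. -99.  24.] [ 583. -100.   26.] [ 578. -100.   25.] [0.199 0.197 0.198]
233 [588. -99.  36.] [583. -99.  35.] [ 579. -100.   36.] [0.188 0.189 0.188]
239 [588. -99.  45.] [583. -99.  45.] [ 579. -100.   46.] [0.179 0.179 0.178]
245 [587. -97.  48.] [583. -97.  49.] [579. -98.  48.] [0.177 0.176 0.177]
251 [587. -84.  21.] [583. -94.  47.] [578. -94.  47.] [0.207 0.179 0.18 ]
257 [587. -80.  20.] [582. -80.  20.] [577. -81.  20.] [0.209 0.209 0.209]
263 [587. -76.  20.] [582. -78.  24.] [577. -78.  23.] [0.21  0.205 0.207]
269 [587. -76.  29.] [582. -78.  33.] [577. -78.  32.] [0.201 0.197 0.198]
275 [587. -85.  57.] [582. -85.  56.] [578. -85.  56.] [0.172 0.173 0.173]
281 [586. -79.  51.] [581. -62.  15.] [575. -63.  15.] [0.18  0.219 0.219]
287 [586. -68.  35.] [581. -58.  14.] [578. -83.  66.] [0.198 0.222 0.164]
293 [586. -82.  69.] [581. -58.  21.] [578. -83.  72.] [0.162 0.215 0.159]
299 [586. -82.  75.] [581. -58.  29.] [578. -81.  74.] [0.156 0.207 0.157]
305 [586. -81.  79.] [581. -57.  35.] [578. -79.  75.] [0.152 0.201 0.157]
311 [586. -82.  85.] [581. -58.  42.] [578. -82.  85.] [0.147 0.195 0.146]
317 [586. -81.  89.] [580. -55.  44.] [579. -82.  90.] [0.143 0.193 0.141]
323 [585. -82.  94.] [580. -54.  48.] [579. -82.  94.] [0.138 0.19  0.138]
329 [585. -82.  99.] [580. -52.  51.] [579. -82.  99.] [0.133 0.188 0.133]
```

Run:
```python
from h import *
c=cap('wrist'); W=cloud(c)*1000
for v in (270,278,282,286,290,296,310,340): print(v,[(u,*W[v,u].round(0).astype(int)) for u in range(290,356,5) if np.isfinite(W[v,u,0])])
d=cap('scene'); S=cloud(d)*1000; S=S[np.isfinite(S[...,0])]
k=(abs(S[:,0]-580)<30)&(S[:,1]>-100)&(S[:,1]<-40)&(S[:,2]>52)&(S[:,2]<130)
q=S[k]; q=q[np.argsort(q[:,2])]; print(len(q)); print(q[::max(1,len(q)//25)].round(0))
```

```text
270 [(290, np.int64(600), np.int64(-71), np.int64(21)), (295, np.int64(597), np.int64(-71), np.int64(20)), (300, np.int64(594), np.int64(-71), np.int64(19)), (305, np.int64(591), np.int64(-72), np.int64(21)), (310, np.int64(588), np.int64(-74), np.int64(27)), (315, np.int64(586), np.int64(-76), np.int64(31)), (320, np.int64(583), np.int64(-78), np.int64(34)), (325, np.int64(580), np.int64(-78), np.int64(34)), (330, np.int64(578), np.int64(-78), np.int64(34)), (335, np.int64(575), np.int64(-77), np.int64(31)), (340, np.int64(572), np.int64(-75), np.int64(26)), (345, np.int64(568), np.int64(-73), np.int64(20)), (350, np.int64(565), np.int64(-73), np.int64(20)), (355, np.int64(562), np.int64(-73), np.int64(20))]
278 [(290, np.int64(599), np.int64(-71), np.int64(31)), (295, np.int64(596), np.int64(-71), np.int64(31)), (300, np.int64(594), np.int64(-71), np.int64(31)), (305, np.int64(591), np.int64(-69), np.int64(26)), (310, np.int64(588), np.int64(-83), np.int64(57)), (315, np.int64(586), np.int64(-84), np.int64(58)), (320, np.int64(583), np.int64(-83), np.int64(57)), (325, np.int64(581)
[... 4538 characters left out ...]
p.int64(148)), (345, np.int64(579), np.int64(-110), np.int64(147)), (350, np.int64(578), np.int64(-110), np.int64(147)), (355, np.int64(577), np.int64(-110), np.int64(147))]
116
[[592. -93.  52.]
 [568. -76.  52.]
 [565. -98.  53.]
 [575. -97.  53.]
 [563. -64.  54.]
 [562. -67.  56.]
 [580. -81.  56.]
 [566. -53.  57.]
 [570. -81.  58.]
 [561. -65.  58.]
 [562. -56.  59.]
 [568. -80.  59.]
 [578. -84.  61.]
 [591. -79.  64.]
 [572. -82.  65.]
 [573. -82.  67.]
 [575. -83.  69.]
 [590. -82.  73.]
 [596. -81.  74.]
 [598. -80.  75.]
 [586. -81.  76.]
 [572. -82.  78.]
 [594. -82.  81.]
 [596. -81.  82.]
 [572. -82.  83.]
 [589. -79.  86.]
 [583. -80.  88.]
 [572. -82.  91.]
 [589. -81.  92.]]
```

The measured finger faces end at about z 0.06 while the TCP reads 0.047. So the fingertips passed over the tab, and the stated 22 mm offset isn't what I see. I'll back off upwards and outwards, open, and measure the fingertips against the TCP.

>>> apply_moves([
  {"dp":[0,0,0.015],"yaw":0},
  {"dp":[0,0,0.04],"yaw":0},
  {"dp":[0,0,0.07],"yaw":0},
  {"dp":[0.002,-0.03,0.1],"yaw":0},
  {"dp":[0.003,-0.055,0.12],"yaw":0},
  {"dp":[0.003,-0.055,0.12],"yaw":0},
  {"dp":[0.003,-0.055,0.12],"yaw":0},
])

```text
time_s: 5.58
tcp_pos: [0.5852, -0.129, 0.1683]
eef_rot: [-179.8, 0.0, -86.6]
contact_force: [0.2, 0.7, -0.5]
gripper_width: 0.0004
gripper_force: 0.0
```

```bash
cat > tip.py <<'E'
from h import *
s=get_state(); c=cap('wrist'); z=c['range_z']; v,u=np.mgrid[:480,:640]
P=np.stack([(u-c['cx'])/c['fx']*z,(v-c['cy'])/c['fy']*z,z,np.ones_like(z)],-1)@np.array(c['T_tool_cam']).T*1000
P=P[z>0][:,:3]
k=(abs(P[:,0])<20)&(abs(P[:,1])<75)&(P[:,2]>-60)&(P[:,2]<60); q=P[k]
print(s['tcp_pos'].round(4),s['gripper_width'],len(q))
for a in range(-60,60,4):
    m=(q[:,2]>=a)&(q[:,2]<a+4)
    if m.sum(): print(a,m.sum(),'x',np.percentile(q[m,0],[2,98]).round(0),'y',np.percentile(q[m,1],[0,25,50,75,100]).round(0))
E
python3 tip.py
```

```text
[ 0.5852 -0.129   0.1683] 0.0004061371988672963 2146
-60 226 x [-10.  -3.] y [-4. -2.  0.  2.  4.]
-56 150 x [-10.  10.] y [-4. -2. -1.  2.  4.]
-52 126 x [ 8. 11.] y [-4. -2. -1.  2.  4.]
-48 151 x [ 8. 11.] y [-5. -3.  0.  3.  5.]
-44 128 x [ 8. 11.] y [-6. -3. -0.  3.  6.]
-40 91 x [ 8. 10.] y [-4. -2. -1.  2.  6.]
-36 79 x [ 8. 10.] y [-6. -2.  1.  2.  6.]
-32 223 x [ 4. 11.] y [-14.  -5.   1.   5.  13.]
-28 312 x [ 6. 11.] y [-16.  -8.  -1.   7.  16.]
-24 272 x [ 9. 11.] y [-16.  -8.   1.   9.  16.]
-20 259 x [ 9. 11.] y [-16.  -9.  -1.   8.  16.]
-16 110 x [ 9. 11.] y [-16.  -4.   1.   6.  16.]
-12 19 x [9. 9.] y [-4. -2. -1.  2.  3.]
```

>>> apply_moves([
  {"dp":[0,0,0],"yaw":0},
  {"dp":[0,0,0],"yaw":0},
  {"dp":[0,0,0],"yaw":0},
  {"dp":[0,0,0],"yaw":0},
  {"dp":[0,0,0],"yaw":0},
  {"dp":[0,0,0],"yaw":0},
  {"dp":[0,0,0],"yaw":0},
  {"dp":[0,0,0],"yaw":0},
], grip=0)

```text
time_s: 6.3
tcp_pos: [0.5846, -0.1278, 0.1668]
eef_rot: [180.0, -0.0, -86.4]
contact_force: [-0.1, 0.2, -0.3]
gripper_width: 0.0429
gripper_force: 0.0
```

```bash
python3 tip.py; python3 -c "
from h import *
d=cap('scene'); cv2.imwrite('pics/s3.png',cv2.resize(d['image'][100:320,220:460,::-1],None,fx=2.5,fy=2.5))"
```

```text
[ 0.5846 -0.1278  0.1668] 0.04285918514810197 4882
-60 366 x [-11.  11.] y [-32. -24. -22.  24.  30.]
-56 447 x [-10.  11.] y [-33. -26.  21.  25.  32.]
-52 439 x [-9. 11.] y [-34. -27.  21.  26.  34.]
-48 437 x [ 5. 11.] y [-35. -27.  21.  27.  35.]
-44 446 x [ 3. 11.] y [-36. -28. -21.  27.  36.]
-40 379 x [-0. 11.] y [-37. -29.  21.  29.  37.]
-36 409 x [-2. 11.] y [-38. -29. -22.  28.  38.]
-32 559 x [-4. 11.] y [-37. -27.  21.  27.  37.]
-28 415 x [-7. 11.] y [-37. -27.  21.  26.  37.]
-24 374 x [-9. 11.] y [-37. -26.  -0.  26.  37.]
-20 356 x [-8. 11.] y [-37. -26.  21.  27.  37.]
-16 206 x [-9. 11.] y [-37. -23. -22.  22.  37.]
-12 49 x [-6.  9.] y [-25. -22.  21.  21.  25.]
```

View pics/s3.png

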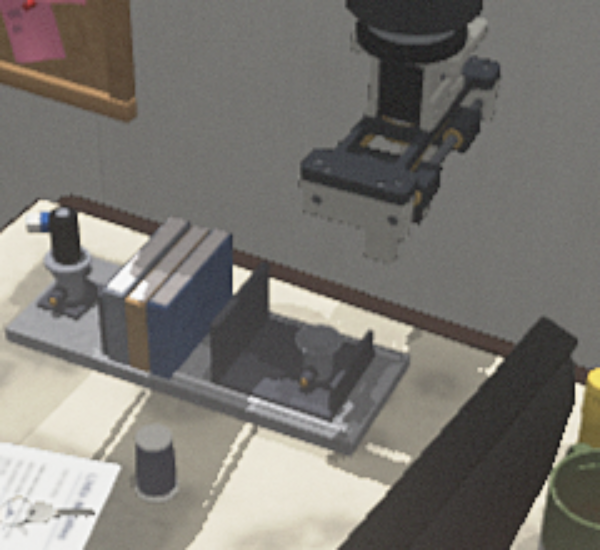

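The scene crop shows the gripper clear above the slide, with the tip at (382,258) and the slide unmoved. The pad tips are about 10 mm behind the reported TCP instead of 22 mm ahead. I'll therefore command z 32 mm lower than nominal and push again.

>>> apply_moves([
  {"dp":[-0.002,0,-0.03],"yaw":0},
  {"dp":[-0.002,0,-0.065],"yaw":0},
  {"dp":[-0.002,0,-0.1],"yaw":0},
  {"dp":[-0.002,0,-0.125],"yaw":0},
  {"dp":[-0.002,0,-0.14],"yaw":0},
  {"dp":[-0.002,0,-0.15],"yaw":0},
  {"dp":[-0.002,0,-0.15],"yaw":0},
  {"dp":[-0.002,0.007,-0.15],"yaw":0},
  {"dp":[-0.002,0.014,-0.15],"yaw":0},
  {"dp":[-0.002,0.019,-0.15],"yaw":0},
  {"dp":[-0.002,0.023,-0.15],"yaw":0},
  {"dp":[-0.002,0.027,-0.15],"yaw":0},
], grip=1)

```text
time_s: 7.4
tcp_pos: [0.5832, -0.1004, 0.0181]
eef_rot: [-179.9, -0.0, -86.4]
contact_force: [-0.2, -2.6, 1.4]
gripper_width: 0.0006
gripper_force: 1.4
```

In contact: the force is about -2.6 N in y. I'll keep pushing.

>>> apply_moves([
  {"dp":[0,0.004,0],"yaw":0},
  {"dp":[0,0.008,0],"yaw":0},
  {"dp":[-0.001,0.012,0],"yaw":0},
  {"dp":[-0.001,0.016,0],"yaw":0},
  {"dp":[-0.001,0.019,0],"yaw":0},
  {"dp":[-0.001,0.021,0],"yaw":0},
  {"dp":[-0.001,0.023,0],"yaw":0},
])

```text
time_s: 7.98
tcp_pos: [0.5816, -0.0789, 0.0169]
eef_rot: [180.0, -0.1, -86.4]
contact_force: [4.9, -22.9, -1.3]
gripper_width: 0.0007
gripper_force: 11.4
```

>>> apply_moves([
  {"dp":[0,0.0015,0],"yaw":0},
  {"dp":[0,0.003,0],"yaw":0},
])

```text
time_s: 8.15
tcp_pos: [0.5816, -0.0788, 0.017]
eef_rot: [179.9, -0.3, -86.4]
contact_force: [7.5, -37.4, -2.9]
gripper_width: 0.0001
gripper_force: 18.6
```

The slide is hard against its stop with the tab face at y ≈ -0.069, where it was expected. I'll back off, rise and go above the pin with the jaws open.

>>> apply_moves([
  {"dp":[0,-0.004,0],"yaw":0},
  {"dp":[0.001,-0.012,0],"yaw":0},
  {"dp":[0.001,-0.025,0],"yaw":0},
  {"dp":[0.001,-0.03,0.02],"yaw":0},
  {"dp":[0.001,-0.03,0.055],"yaw":0},
  {"dp":[0.001,-0.03,0.095],"yaw":0},
  {"dp":[0.0,-0.01,0.13],"yaw":0},
  {"dp":[0.0,0.02,0.15],"yaw":0},
  {"dp":[-0.002,0.055,0.15],"yaw":0},
  {"dp":[-0.004,0.09,0.15],"yaw":0},
  {"dp":[-0.007,0.125,0.15],"yaw":0},
  {"dp":[-0.009,0.16,0.15],"yaw":0},
  {"dp":[-0.012,0.195,0.15],"yaw":0},
  {"dp":[-0.014,0.225,0.15],"yaw":0},
  {"dp":[-0.016,0.242,0.15],"yaw":0},
  {"dp":[-0.016,0.249,0.15],"yaw":0},
  {"dp":[-0.016,0.249,0.15],"yaw":0},
  {"dp":[-0.016,0.249,0.15],"yaw":0},
], grip=-1)

```text
time_s: 9.65
tcp_pos: [0.5654, 0.1737, 0.1666]
eef_rot: [180.0, -0.0, -86.4]
contact_force: [-0.0, 0.0, 0.4]
gripper_width: 0.0874
gripper_force: 0.0
```

```bash
python3 tip.py | head -1
python3 - <<'E'
from h import *
c=cap('wrist'); save(c,'w4.png'); W=cloud(c).reshape(-1,3)
k=(abs(W[:,0]-.566)<.03)&(abs(W[:,1]-.175)<.03)&(W[:,2]>.09)&(W[:,2]<.115); q=W[k]; print('knob top',len(q),np.median(q,0),np.percentile(q,[2,98],axis=0))
k=(abs(W[:,0]-.566)<.03)&(abs(W[:,1]-.175)<.03)&(W[:,2]>.055)&(W[:,2]<.065); q=W[k]; print('collar',len(q),np.percentile(q,[1,99],axis=0) if len(q) else 0)
t=cap('top'); W=cloud(t).reshape(-1,3)
k=(abs(W[:,2]-.056)<.004)&(abs(W[:,0]-.58)<.03)&(abs(W[:,1]+.035)<.03); q=W[k]; print('mouth rim',len(q),q.min(0),q.max(0))
E
```

```text
[0.5654 0.1737 0.1666] 0.08736447111299135 7155
knob top 1251 [0.56549815 0.17194681 0.10631936] [[0.55414009 0.1621794  0.09195696]
 [0.57689603 0.18541142 0.10924612]]
collar 938 [[0.54585948 0.15441731 0.05782453]
 [0.58527446 0.18660534 0.06402726]]
mouth rim 138 [ 0.55952008 -0.05312577  0.05210612] [ 0.59760562 -0.01622486  0.05862144]
```

View pics/w4.png

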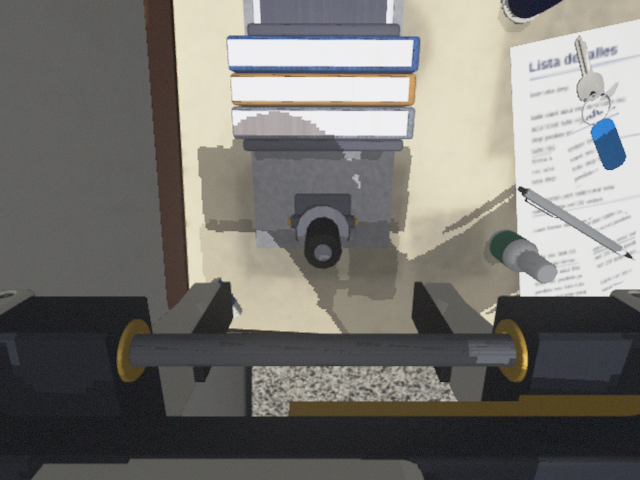

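The wrist view shows the slide's upright now flush with the blue notebook at v ≈ 30. The knob is at (322,245), centred between the fingers, and the bottle at (530,260) is clear. I'll descend and grip.

>>> apply_moves([
  {"dp":[0,0,-0.02],"yaw":0},
  {"dp":[0,0,-0.05],"yaw":0},
  {"dp":[0,0,-0.08],"yaw":0},
  {"dp":[0,0,-0.1],"yaw":0},
  {"dp":[0,0,-0.11],"yaw":0},
  {"dp":[0,0,-0.112],"yaw":0},
  {"dp":[0,0,-0.112],"yaw":0},
])

```text
time_s: 10.38
tcp_pos: [0.5659, 0.1735, 0.0549]
eef_rot: [180.0, -0.0, -86.5]
contact_force: [0.3, -0.2, 0.9]
gripper_width: 0.0876
gripper_force: 0.0
```

>>> apply_moves([
  {"dp":[0,0,0],"yaw":0},
  {"dp":[0,0,0],"yaw":0},
  {"dp":[0,0,0],"yaw":0},
  {"dp":[0,0,0],"yaw":0},
  {"dp":[0,0,0],"yaw":0},
  {"dp":[0,0,0],"yaw":0},
  {"dp":[0,0,0],"yaw":0},
  {"dp":[0,0,0],"yaw":0},
  {"dp":[0,0,0],"yaw":0},
  {"dp":[0,0,0],"yaw":0},
], grip=1, squeeze=40)

```text
time_s: 11.22
tcp_pos: [0.5656, 0.1741, 0.0548]
eef_rot: [180.0, -0.0, -86.4]
contact_force: [-0.1, -0.5, 1.9]
gripper_width: 0.0267
gripper_force: 1.0
```

>>> apply_moves([
  {"dp":[0,0,0],"yaw":0},
  {"dp":[0,0,0],"yaw":0},
  {"dp":[0,0,0],"yaw":0},
  {"dp":[0,0,0],"yaw":0},
])

```text
time_s: 11.55
tcp_pos: [0.5655, 0.1741, 0.0548]
eef_rot: [180.0, -0.0, -86.4]
contact_force: [0.4, 0.5, -0.4]
gripper_width: 0.0255
gripper_force: 40.0
```

>>> apply_moves([
  {"dp":[0,0,0.004],"yaw":0},
  {"dp":[0,0,0.008],"yaw":0},
  {"dp":[0,0,0.014],"yaw":0},
  {"dp":[0,0,0.02],"yaw":0},
])

```text
time_s: 11.88
tcp_pos: [0.5652, 0.1738, 0.0751]
eef_rot: [179.9, -0.0, -86.5]
contact_force: [-0.5, 0.6, -1.4]
gripper_width: 0.0251
gripper_force: 40.0
```

>>> apply_moves([
  {"dp":[0,0,0.015],"yaw":0},
  {"dp":[0,0,0.04],"yaw":0},
  {"dp":[0,0,0.07],"yaw":0},
  {"dp":[0,0,0.095],"yaw":0},
  {"dp":[0,0,0.108],"yaw":0},
  {"dp":[0,-0.005,0.11],"yaw":0},
  {"dp":[0.001,-0.02,0.11],"yaw":0},
  {"dp":[0.003,-0.045,0.11],"yaw":0},
  {"dp":[0.005,-0.075,0.11],"yaw":0},
  {"dp":[0.007,-0.105,0.11],"yaw":0},
  {"dp":[0.009,-0.135,0.11],"yaw":0},
  {"dp":[0.011,-0.165,0.11],"yaw":0},
  {"dp":[0.012,-0.19,0.11],"yaw":0},
  {"dp":[0.013,-0.204,0.11],"yaw":0},
  {"dp":[0.013,-0.209,0.11],"yaw":0},
  {"dp":[0.013,-0.209,0.09],"yaw":0},
  {"dp":[0.013,-0.209,0.065],"yaw":0},
  {"dp":[0.013,-0.209,0.05],"yaw":0},
  {"dp":[0.013,-0.209,0.05],"yaw":0},
])

```text
time_s: 13.47
tcp_pos: [0.5756, -0.0355, 0.1208]
eef_rot: [179.6, -0.0, -86.5]
contact_force: [-0.2, -0.4, -1.4]
gripper_width: 0.0256
gripper_force: 40.0
```

Run:
```python
from h import *
print(get_state()['tcp_pos'])
c=cap('wrist'); s=cap('scene'); W=cloud(c).reshape(-1,3)
im=np.hstack([c['image'][150:350,220:430,::-1].repeat(2,0).repeat(2,1)[:400],cv2.resize(s['image'][180:300,290:400,::-1],(367,400))])
cv2.imwrite('pics/w5.png',im)
k=(abs(W[:,0]-.579)<.015)&(abs(W[:,1]+.036)<.02)&(W[:,2]>.06)&(W[:,2]<.11); q=W[k]
for a in range(60,130,5):
    m=(W[:,2]*1000>=a)&(W[:,2]*1000<a+5)&(abs(W[:,0]-.579)<.028)&(abs(W[:,1]+.036)<.028)
    if m.sum()>5: print(a,m.sum(),np.percentile(W[m,:2],[3,97],axis=0).round(4).tolist())
```

```text
[ 0.57564074 -0.03547748  0.12084846]
75 31 [[0.5717, -0.0405], [0.5799, -0.0387]]
80 19 [[0.5735, -0.0408], [0.5783, -0.0397]]
120 107 [[0.5601, -0.0553], [0.593, -0.0423]]
125 1423 [[0.56, -0.0545], [0.5927, -0.0393]]
```

View pics/w5.png

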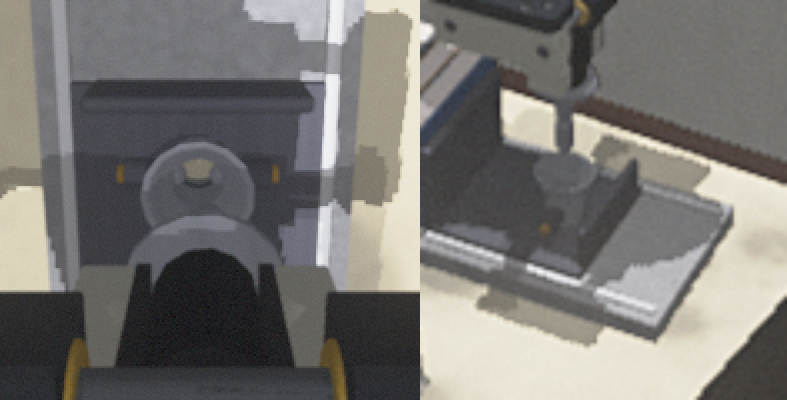

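The left crop shows the funnel mouth at (198,190) in line with the pin's collar. In the right crop the pin tip at (565,150) is straight above the mouth at (565,170). I'll lower it.

>>> apply_moves([
  {"dp":[0,0,-0.005],"yaw":0},
  {"dp":[0,0,-0.012],"yaw":0},
  {"dp":[0,0,-0.019],"yaw":0},
  {"dp":[0,0,-0.026],"yaw":0},
  {"dp":[0,0,-0.033],"yaw":0},
  {"dp":[0,0,-0.039],"yaw":0},
])

```text
time_s: 14.07
tcp_pos: [0.5784, -0.0349, 0.085]
eef_rot: [180.0, -0.0, -86.4]
contact_force: [-0.1, 0.0, -0.8]
gripper_width: 0.0255
gripper_force: 40.0
```

>>> apply_moves([
  {"dp":[0,0,-0.005],"yaw":0},
  {"dp":[0,0,-0.01],"yaw":0},
  {"dp":[0,0,-0.015],"yaw":0},
  {"dp":[0,0,-0.02],"yaw":0},
  {"dp":[0,0,-0.024],"yaw":0},
  {"dp":[0,0,-0.027],"yaw":0},
])

```text
time_s: 14.57
tcp_pos: [0.5788, -0.0349, 0.0584]
eef_rot: [-180.0, 0.0, -86.4]
contact_force: [-0.3, -0.1, 0.1]
gripper_width: 0.0254
gripper_force: 40.0
```

>>> apply_moves([
  {"dp":[0,0,-0.002],"yaw":0},
  {"dp":[0,0,-0.004],"yaw":0},
  {"dp":[0,0,-0.004],"yaw":0},
])

```text
time_s: 14.82
tcp_pos: [0.5781, -0.035, 0.0548]
eef_rot: [179.9, -0.0, -86.4]
contact_force: [-2.0, 0.2, 1.4]
gripper_width: 0.0252
gripper_force: 40.0
```

>>> apply_moves([
  {"dp":[0,0,-0.001],"yaw":0},
  {"dp":[0,0,-0.002],"yaw":0},
  {"dp":[0,0,-0.002],"yaw":0},
])

```text
time_s: 15.07
tcp_pos: [0.5782, -0.0351, 0.0546]
eef_rot: [180.0, -0.0, -86.4]
contact_force: [-8.6, 1.1, 17.8]
gripper_width: 0.0254
gripper_force: 40.0
```

It stops at the home height with 18 N pressing down. I'll release and rise.

>>> apply_moves([
  {"dp":[0,0,0.001],"yaw":0},
  {"dp":[0,0,0.001],"yaw":0},
  {"dp":[0,0,0.002],"yaw":0},
  {"dp":[0,0,0.002],"yaw":0},
  {"dp":[0,0,0.002],"yaw":0},
  {"dp":[0,0,0.002],"yaw":0},
  {"dp":[0,0,0.002],"yaw":0},
  {"dp":[0,0,0.002],"yaw":0},
  {"dp":[0,0,0.01],"yaw":0},
  {"dp":[0,0,0.03],"yaw":0},
  {"dp":[0,0,0.06],"yaw":0},
  {"dp":[0,0,0.09],"yaw":0},
  {"dp":[0,-0.01,0.12],"yaw":0},
  {"dp":[0,-0.01,0.12],"yaw":0},
  {"dp":[0,-0.01,0.12],"yaw":0},
], grip=-1)

```text
time_s: 16.32
tcp_pos: [0.5798, -0.045, 0.1756]
eef_rot: [-179.7, 0.0, -86.5]
contact_force: [0.3, -0.4, -1.1]
gripper_width: 0.0876
gripper_force: 0.0
```

Run:
```python
from h import *
print(get_state()['gripper_width'])
c=cap('wrist'); s=cap('scene')
for n,W in(('wrist',cloud(c).reshape(-1,3)),('scene',cloud(s).reshape(-1,3))):
    k=(abs(W[:,0]-.579)<.018)&(abs(W[:,1]+.035)<.018)&(W[:,2]>.07)&(W[:,2]<.14); q=W[k]
    k2=(abs(W[:,0]-.579)<.025)&(abs(W[:,1]+.035)<.025)&(W[:,2]>.05)&(W[:,2]<.068)
    print(n,k.sum(),'top z',np.percentile(q[:,2],95),np.percentile(q[:,:2],[2,98],axis=0).round(4).tolist(),'collar',np.percentile(W[k2],[2,50,98],axis=0).round(4).tolist())
im=np.hstack([c['image'][130:330,220:430,::-1].repeat(2,0).repeat(2,1)[:400],cv2.resize(s['image'][170:310,220:400,::-1],(367,285),interpolation=cv2.INTER_CUBIC).copy().__class__((0,)) if 0 else cv2.copyMakeBorder(cv2.resize(s['image'][170:310,220:400,::-1],(367,285)),0,115,0,0,0)])
cv2.imwrite('pics/w6.png',im)
```

```text
0.08761158176439772
wrist 1391 top z 0.10873341097797136 [[0.5667, -0.0471], [0.5899, -0.0237]] collar [[0.5589, -0.0543, 0.0584], [0.5791, -0.0442, 0.0604], [0.5974, -0.0239, 0.0663]]
scene 260 top z 0.1101599086693945 [[0.5634, -0.0459], [0.5863, -0.0227]] collar [[0.5565, -0.0525, 0.0521], [0.5665, -0.0398, 0.0623], [0.5912, -0.015, 0.0676]]
```

View pics/w6.png

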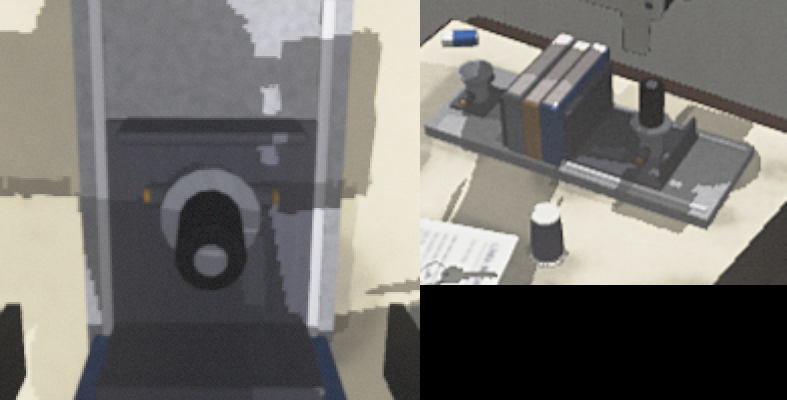

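The pin stands in the slide's bushing with its collar at z ≈ 60 mm, and the spool is undisturbed. Now a quick comparison of the knob-top height with home (106 mm), and a check of the bystanders.

Run:
```python
from h import *
W=cloud(cap('wrist')).reshape(-1,3)
for r0 in(6,9):
    k=(np.hypot(W[:,0]-.5785,W[:,1]+.0355)<r0/1000)&(W[:,2]>.1); print('top',k.sum(),np.median(W[k,2]))
k=(np.hypot(W[:,0]-.5785,W[:,1]+.0355)>.0155)&(np.hypot(W[:,0]-.5785,W[:,1]+.0355)<.019)&(W[:,2]>.05)&(W[:,2]<.07); print('collar',np.median(W[k,2]),k.sum())
k=(abs(W[:,2]-.09)<.004)&(W[:,1]>.03)&(W[:,1]<.1);print('books ref 90:',np.median(W[k,2]) if k.any() else 0)
k=(abs(W[:,2]-.048)<.004)&(W[:,1]<-.055)&(W[:,1]>-.08)&(abs(W[:,0]-.58)<.03);print('tab y',np.percentile(W[k,1],[2,98]),np.median(W[k,2]))
T=cloud(cap('scene')).reshape(-1,3)
for n,x,y,h in(('glue',.604,-.293,.093),('bottle',.386,.186,.074),('spool',.4126,-.012,.055)):
    k=(np.hypot(T[:,0]-x,T[:,1]-y)<.03)&(T[:,2]>h-.02)&(T[:,2]<h+.03); print(n,np.median(T[k],0),T[k,2].max())
print(get_state()['time_s'])
```

```text
top 240 0.1082184775055141
top 490 0.10716222072715614
collar 0.06037620255752518 381
books ref 90: 0.08927578486036974
tab y [-0.06907459 -0.06123077] 0.04800332153861153
glue [ 0.59678784 -0.29560443  0.0922761 ] 0.0989967517276581
bottle [0.38389311 0.19155488 0.0694131 ] 0.080601985229659
spool [ 0.40942237 -0.01416458  0.05543936] 0.06053931420156944
16.5167
```

Everything is consistent within about 1 mm. For certainty I'll press once on the knob with the jaws closed, measuring the force.

>>> apply_moves([
  {"dp":[0,0.01,0],"yaw":0},
  {"dp":[0,0.01,0],"yaw":0},
  {"dp":[0,0.01,0],"yaw":0},
  {"dp":[0,0.01,0],"yaw":0},
  {"dp":[0,0.01,0],"yaw":0},
  {"dp":[0,0.01,0],"yaw":0},
  {"dp":[0,0.01,0],"yaw":0},
  {"dp":[0,0.01,0],"yaw":0},
  {"dp":[0,0.01,0],"yaw":0},
  {"dp":[0,0.01,0],"yaw":0},
  {"dp":[0,0.01,0],"yaw":0},
  {"dp":[0,0.01,0],"yaw":0},
  {"dp":[0,0.01,-0.03],"yaw":0},
  {"dp":[0,0.01,-0.055],"yaw":0},
  {"dp":[0,0.01,-0.067],"yaw":0},
  {"dp":[0,0.01,-0.071],"yaw":0},
  {"dp":[0,0.01,-0.071],"yaw":0},
], grip=1)

```text
time_s: 17.93
tcp_pos: [0.578, -0.0351, 0.1009]
eef_rot: [179.9, -0.0, -86.4]
contact_force: [0.2, -0.2, 0.8]
gripper_width: 0.0002
gripper_force: 0.0
```

>>> apply_moves([
  {"dp":[0,0,-0.0015],"yaw":0},
  {"dp":[0,0,-0.003],"yaw":0},
])

```text
time_s: 18.1
tcp_pos: [0.5796, -0.0347, 0.1001]
eef_rot: [-179.9, 0.0, -86.4]
contact_force: [-0.1, 0.3, 0.4]
gripper_width: 0.0004
gripper_force: 0.0
```

>>> apply_moves([
  {"dp":[0,0,-0.0015],"yaw":0},
  {"dp":[0,0,-0.0025],"yaw":0},
])

```text
time_s: 18.27
tcp_pos: [0.579, -0.0348, 0.097]
eef_rot: [-179.9, 0.0, -86.4]
contact_force: [-0.3, -0.9, 0.6]
gripper_width: 0.0005
gripper_force: 0.0
```

>>> apply_moves([
  {"dp":[0,0,-0.0015],"yaw":0},
  {"dp":[0,0,-0.0015],"yaw":0},
])

```text
time_s: 18.43
tcp_pos: [0.5794, -0.0349, 0.0966]
eef_rot: [-179.9, -0.0, -86.4]
contact_force: [-2.8, 0.6, 9.2]
gripper_width: 0.0004
gripper_force: 4.8
```

>>> apply_moves([
  {"dp":[0,0,-0.001],"yaw":0},
  {"dp":[0,0,-0.001],"yaw":0},
])

```text
time_s: 18.6
tcp_pos: [0.5796, -0.0349, 0.0965]
eef_rot: [-179.8, -0.0, -86.4]
contact_force: [-4.7, 1.1, 15.6]
gripper_width: 0.0002
gripper_force: 8.2
```

>>> apply_moves([
  {"dp":[0,0,-0.001],"yaw":0},
  {"dp":[0,0,-0.001],"yaw":0},
])

```text
time_s: 18.77
tcp_pos: [0.5799, -0.035, 0.0964]
eef_rot: [-179.8, -0.0, -86.4]
contact_force: [-8.4, 1.5, 23.5]
gripper_width: 0.0005
gripper_force: 11.5
```

It takes 23 N without giving, with the knob top at about 106 mm, so the pin is fully home. I'll retreat and hand in.

>>> apply_moves([
  {"dp":[0,0,0.005],"yaw":0},
  {"dp":[0,0,0.02],"yaw":0},
  {"dp":[0,0,0.05],"yaw":0},
  {"dp":[0,0,0.08],"yaw":0},
  {"dp":[0,0,0.1],"yaw":0},
  {"dp":[0,0,0.1],"yaw":0},
  {"dp":[0,0,0.1],"yaw":0},
  {"dp":[0,0,0.1],"yaw":0},
])

```text
time_s: 19.43
tcp_pos: [0.5781, -0.0349, 0.1924]
eef_rot: [180.0, 0.0, -86.5]
contact_force: [-0.2, 0.1, 0.2]
gripper_width: 0.0006
gripper_force: 0.0
```

Run:
```python
from h import *
W=cloud(cap('wrist')).reshape(-1,3)
q=np.hypot(W[:,0]-.5785,W[:,1]+.0355); k=(q<.009)&(W[:,2]>.1)&(W[:,2]<.125); print('top',k.sum(),np.median(W[k],0)); k=(q>.0155)&(q<.019)&(W[:,2]>.05)&(W[:,2]<.07); print('collar',np.median(W[k,2]))
print(r.close_job())
```

```text
top 440 [ 0.57852977 -0.03593164  0.10702308]
collar 0.060392257220172885
the job is handed in; nothing more can be done
None
```

The sliding end is fully in, the pin is fully home in its bushing and released, the glue stick, bottle and spool are still standing in place, and the job was handed in at about 19.5 s (no verdict returned).

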